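# Unscrew the lid of the tall jar and lay it on the saucer

## Task

Open the tall jar of olives that stands in the round jar holder: unscrew its lid anticlockwise, regripping as needed, lift it off and set it down gently, top side up, inside the white saucer, and let go. Leave the squat jar where it is.

Things in the scene. Friction and masses are not known exactly. Their poses are not given: they have to be found in the camera images.
- jar: Tall glass jar, 76 mm wide, fixed in a round holder (foot 104 mm). Origin: foot centre on the worktop. Shoulder from 84 mm up, 37 mm neck from 102 to 126. From above, the lid x axis starts 17 to 29 deg anticlockwise of the jar x axis; free from 140 to 168 (stop at 170): turn by 130 in all. No rise while turning; stays when let go; up to 0.2 N m. Once free, a 6 N seal pops it up 5 mm; lift 25 mm.
- lid: Steel screw lid of the tall jar, ribbed sides, closed top, 61 mm across, 29 mm high, about 90 g. Origin: centre of its lower edge; z up through its top. Screwed on, the origin is 112 mm above the worktop, its top at 141 mm, with 10 mm of bare neck below. Grip across the sides with the pads centred 18 to 24 mm above the lower edge. Turn it in two or more twists, regripping between.
- saucer: Plain white saucer, 134 mm across, loose, 250 g. Origin: centre of its underside; z up. Flat inside floor 124 mm across at 8 mm above its underside; raised rim to 12 mm.
- squat_jar: Low closed glass jar with red contents and a like steel lid, 86 mm across, 80 mm high with its lid, standing loose on the worktop with no holder; a bystander. Origin: centre of its underside.
Things that resemble listed ones, but are neither listed nor needed, are in the scene too. There is more than one size of the lid; the job needs the smallest. Several things look just like the saucer: the one meant starts farthest to the robot's left.

How it is judged:
By the outcome, as a careful person would: the job done as asked, in the order asked, and still so for the second after the job is handed in, with the robot touching nothing.
It also fails if it takes over 45 s, if anything falls off the work surface, if the arm or the gripper's body presses on something with over 40 N, if the wrist force passes 120 N, or if a joint passes its speed limit or range.

## Robot

A 6-joint arm with a two-finger parallel gripper is mounted at the origin on the work surface. World frame = base frame: x ahead of the robot, y to its left, z up, the work surface at z = 0. Lengths are in m, angles in degrees, forces in N, time in s.
With the tool pointing down it reaches from about 0.35 to 0.925 m from the base axis. Payload 6.4 kg.
Tool frame: the origin (TCP) lies at the very end of the fingers, on their centre line; the grasp point (between the pads) lies 19 mm behind it (ctrl.tcp_to_grasp is the distance from the TCP to the grasp point, in m); z points along the fingers, y is the line along which they close (so a half turn about z gives the same grasp; the last joint's range is limited). The gripper opens to 85 mm and grips with 20 to 120 N. Pads are 22 mm wide; open, the fingers measure 114 mm over their backs; the gripper's body (76 mm by 85 mm) begins 54 mm behind the grasp point. The pads swing forward as they close: fully open they stand 13 mm farther back than shut.
Start: joints at [-84.173, 14.043, 89.255, -0, 76.702, -9.975], TCP at [0.177, -0.625, 0.231] pointing down, gripper open.
Joint ranges: [-179.41, 179.41], [-58.25, 129.5], [7.25, 145.43], [-54.29, 234.29], [11.92, 165.04], [-157.13, 157.13]. Speed limits (degrees/s): [147.25, 147.25, 180, 180, 180, 180].

## Interface

Orientations are given as a 3x3 rotation matrix whose columns are the frame's x, y, z axes.
In Python, from cell import ctrl, get_image, workorder gives the robot as it stands.
- The arm moves only by the tool play_rows, never from a script. Its arguments are lists of equal length, an entry for each row: "angular": the turn, a rotation vector about the tool's x, y, z in rad, a list of three; "xyz": the shift along the tool's x, y, z in m, a list of three; "fingers": the finger opening in m, from 0 to 0.0854. A call has 1 to 8 rows; each row shifts and turns the commanded pose from where the row before left it, along the tool's axes as they then stand; what a row does not reach is not made up. A row lasts 1/12 s, in which the tool goes at most 41.7 mm and 7.16 degrees, less where a joint would pass 70% of its speed; a pose out of reach is approached as far as the arm can. A call with a gripper value outside its range is refused whole. The fingers move at their own pace and stop on an object; the grip force is fixed at half the most. Time passes only in rows, so rows that do not move let the fingers close. It gives the time, the measured TCP pose, the force, the opening and the grip force at its end, in the units of the state.
- ctrl.sense(): the state, without advancing time (a new reading comes with each control period).
- get_image(name): name is "side" or "top"; returns a dict with "frame" (420x560x3 uint8, red, green, blue), "fovy" (degrees; the focal length in pixels is half the picture's height over the tangent of half this angle, whatever the lens; pixels are square), "cx", "cy" (the principal point, pixels), "k1" (the pictures are not rectified: a ray, as slopes to the right and down, at radius r is drawn at 1 + k1 r^2 times it, then the intrinsics apply), "cam_to_world" (4x4, takes a point from camera to world coordinates). Camera axes: x right, y down, z forward; pixel columns grow to the right and rows downward; lengths in m; the calibration is good to about 2 mm. A picture is of the moment at which its call begins. There is no depth.
- workorder.close_job(): hands the job in; it is judged then, once.
The state is a dict: "time": time; "joint_positions": joint angles; "joint_velocities": joint speeds; "tau": joint torques, N m; "eef_pos": TCP position; "ee_rot": TCP orientation; "ft_force": force on the tool from outside, world axes, zero at the start; "moment": the same for the moment, N m; "grip_width": finger opening in m; "grasp_force": force on a finger pad.
Only numpy, scipy, OpenCV 4.12 (cv2) and the standard library are available. Lean on these libraries where they do the work, as an engineer would, in place of code of your own. Each camera call takes 0.05 s, during which the arm holds its last target. There are 200 camera calls.

## Working session

There is one attempt and no reset: what is moved stays moved. The work goes in short steps, Python scripts to look and compute and a tool call to move; the robot and the scene stay as the last step left them, time stands still between calls to the robot, and variables do not carry over. Pictures are saved under pics/ and viewed, at most 10 in all, crops included, and the job is handed in when it is done.

Besides the shell and the picture viewer there is one more tool, called after "Call:" as a command line: name --argument value ..., lists and objects as JSON in quotes. play_rows: Moves the arm, as the interface text tells. Its arguments: {"type":"object","properties":{"angular":{"type":"array"},"xyz":{"type":"array"},"fingers":{"type":"array"}},"required":["angular","xyz","fingers"]}

```bash
ls; mkdir -p pics
cat > h.py <<'E'
import numpy as np, cv2
from cell import ctrl, get_image, workorder
def snap(n,f):
    im=get_image(n); np.save(f'pics/{f}.npy',im,allow_pickle=True); return im
def load(f): return np.load(f'pics/{f}.npy',allow_pickle=True).item()
def K(im):
    h,w=im['frame'].shape[:2]; f=h/2/np.tan(np.radians(im['fovy']/2))
    return np.array([[f,0,im['cx']],[0,f,im['cy']],[0,0,1.]]),np.array([im['k1'],0,0,0,0.])
def ray(im,p):
    k,d=K(im); u=cv2.undistortPoints(np.array([[p]],float),k,d)[0,0]
    T=np.array(im['cam_to_world']); return T[:3,3],T[:3,:3]@[u[0],u[1],1]
def at(im,p,z):
    o,d=ray(im,p); return o+d*(z-o[2])/d[2]
def proj(im,P):
    k,d=K(im); W=np.linalg.inv(np.array(im['cam_to_world'])); 
    return cv2.projectPoints(np.array(P,float).reshape(-1,3),cv2.Rodrigues(W[:3,:3])[0],W[:3,3],k,d)[0][:,0]
def save(im,f,crop=None,s=1):
    a=im['frame'][:,:,::-1]
    if crop: x0,y0,x1,y1=crop; a=a[y0:y1,x0:x1]
    cv2.imwrite(f'pics/{f}.png',cv2.resize(a,None,fx=s,fy=s,interpolation=cv2.INTER_CUBIC))
E
python3 - <<'E'
from h import *
for n in('top','side'):
    im=snap(n,n+'0'); save(im,n+'0',s=1.4); print(n,im['fovy'],im['cx'],im['cy'],im['k1'],np.round(im['cam_to_world'],3).tolist())
print(ctrl.sense())
E
```

```text
pics
top 55.18089947216655 281.7593549075768 208.51442003531972 -0.02182830800388095 [[-0.027, -0.998, 0.051, 0.428], [-0.999, 0.026, -0.019, -0.003], [0.018, -0.052, -0.999, 0.858], [0.0, 0.0, 0.0, 1.0]]
side 48.927511648547416 276.3838801147077 213.5920754303644 -0.040740797016253306 [[-0.963, -0.183, 0.2, 0.26], [-0.27, 0.588, -0.763, 0.674], [0.022, -0.788, -0.615, 0.65], [0.0, 0.0, 0.0, 1.0]]
{'time': 0.1, 'joint_positions': array([-8.41731160e+01,  1.40830248e+01,  8.93186978e+01, -1.03547267e-04,
        7.67003727e+01, -9.97416437e+00]), 'joint_velocities': array([ 0.00058274, -0.09963698, -0.20276369, -0.02250546, -0.06285674,
        0.11916192]), 'tau': array([-1.14708539e-03, -4.30675972e+01, -3.27129006e+01, -1.48645399e-04,
        2.87455165e-03, -1.01799998e-05]), 'eef_pos': array([ 0.17695837, -0.62492682,  0.23025081]), 'ee_rot': array([[ 9.62212925e-01,  2.72298095e-01, -1.82653537e-04],
       [ 2.72297983e-01, -9.62211342e-01,  1.77251315e-03],
       [ 3.06900651e-04, -1.75527126e-03, -9.99998412e-01]]), 'ft_force': array([-0.39563521,  0.19539371, -0.43576794]), 'moment': array([-0.01092899, -0.03303991,  0.0184892 ]), 'grasp_force': 0.0, 'grip_width': 0.08500461259916475}
```

View pics/top0.png

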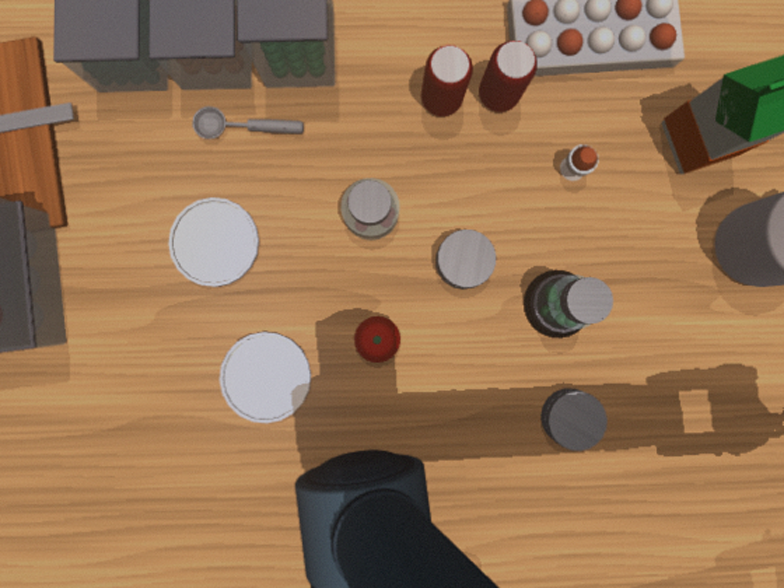

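View pics/side0.png

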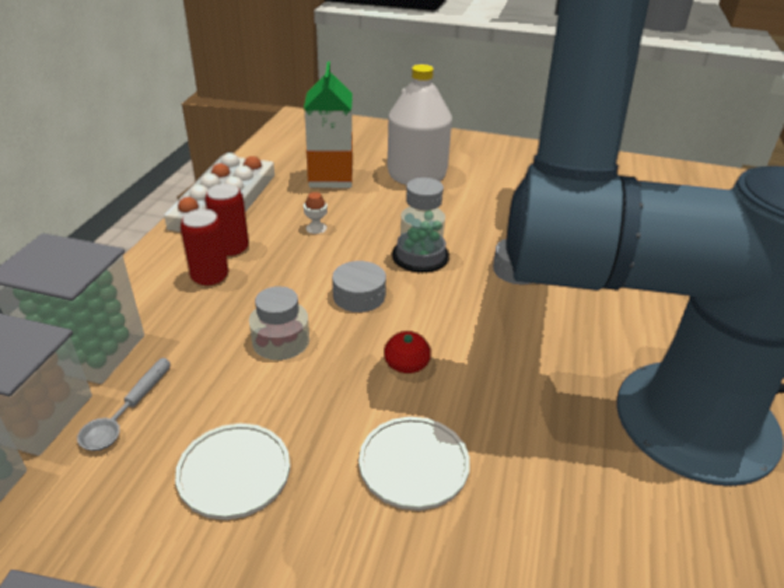

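The top view shows the tall jar's lid at about (588,300) and its foot at about (557,304). The leftmost saucer is at about (214,242) and the squat jar at about (370,205); all are 1.4x pixels. The side view shows the jar at (424,190..255) and the two saucers at (233,470) and (414,462).

Run:
```python
from h import *
t=load('top0'); s=load('side0')
print('lid top',at(t,(588/1.4,300/1.4),.141)); print('lid side',at(s,(424.5/1.4,186.5/1.4),.141))
print('foot',at(t,(557/1.4,304/1.4),.01))
for p in((214,242),(265,377)): print('saucer',at(t,(p[0]/1.4,p[1]/1.4),.012))
for p in((233,470),(414,462)): print('saucer s',at(s,(p[0]/1.4,p[1]/1.4),.012))
print('squat',at(t,(370,202/1),.08) , at(t,(370/1.4,202/1.4),.08)); print('loose',at(t,(466/1.4,258/1.4),.03))
a=t['frame'][185:245,365:450,::-1]; a=cv2.resize(a,None,fx=4.5,fy=4.5,interpolation=cv2.INTER_CUBIC)
b=s['frame'][120:200,270:330,::-1]; b=cv2.resize(b,None,fx=4.5,fy=4.5,interpolation=cv2.INTER_CUBIC)
c=np.zeros((360,390+280,3),np.uint8); c[:270,:382]=a[:270,:382]; c[:,390:390+270]=b[:360,:270]; cv2.imwrite('pics/c1.png',c)
```

```text
lid top [ 0.44763174 -0.26531893  0.141     ]
lid side [ 0.44767075 -0.26709136  0.141     ]
foot [ 0.44642927 -0.26537211  0.01      ]
saucer [0.55373572 0.25119598 0.012     ]
saucer [0.34924964 0.17754    0.012     ]
saucer s [0.55362417 0.25767688 0.012     ]
saucer s [0.34886713 0.18364432 0.012     ]
squat [ 0.47590745 -0.19016182  0.08      ] [0.59434361 0.01306906 0.08      ]
loose [ 0.51783759 -0.1260837   0.03      ]
```

View pics/c1.png

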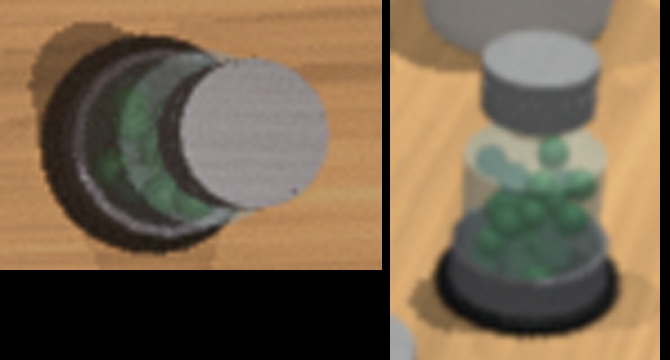

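Run:
```python
from h import *
print([a for a in dir(ctrl) if a[0]!='_'], ctrl.tcp_to_grasp,[a for a in dir(workorder) if a[0]!='_'])
s=load('side0'); t=load('top0')
print('bottle base front',at(s,(420/1.4,180/1.4),0), 'carton',at(s,(330/1.4,185/1.4),0),'bottle cap via top?',at(t,(784/1.4,240/1.4),.15))
# saucer ellipse fit, both views
for im,c,n in((t,(153,173),'top'),(s,(166,336),'side')):
    hsv=cv2.cvtColor(im['frame'],cv2.COLOR_RGB2HSV); m=((hsv[...,1]<45)&(hsv[...,2]>150)).astype(np.uint8)
    m=cv2.morphologyEx(m,cv2.MORPH_CLOSE,np.ones((5,5)))
    _,l=cv2.connectedComponents(m); q=(l==l[c[1],c[0]]).astype(np.uint8)
    cs,_=cv2.findContours(q,cv2.RETR_EXTERNAL,cv2.CHAIN_APPROX_NONE); k=max(cs,key=len)[:,0]
    P=np.array([at(im,p,.011)[:2] for p in k.astype(float)]); print(n,cv2.fitEllipse(P.astype(np.float32)*1000))
```

```text
['Unreachable', 'sense', 'tcp_to_grasp'] 0.0187 ['close_job']
bottle base front [ 0.51537816 -0.55325744  0.        ] carton [ 0.69127051 -0.47237104  0.        ] bottle cap via top? [ 0.51826116 -0.52338532  0.15      ]
top ((555.1510009765625, 253.1959686279297), (132.00253295898438, 132.83670043945312), 62.553009033203125)
side ((556.8934326171875, 252.49322509765625), (133.7044219970703, 134.2321319580078), 67.72943115234375)
```

Call:
play_rows --angular '[[0,0,0],[0,0,0],[0,0,0],[0,0,0],[0,0,0],[0,0,0],[0,0,0],[0,0,0]]' --xyz '[[0.01,-0.008,0],[0.022,-0.017,0],[0.022,-0.017,0],[0.022,-0.017,0],[0.022,-0.017,0],[0.022,-0.017,0],[0.022,-0.017,0],[0.022,-0.017,0]]' --fingers '[0.085,0.085,0.085,0.085,0.085,0.085,0.085,0.085]'

```text
time: 0.77
eef_pos: [0.3011, -0.4564, 0.231]
ee_rot: [[0.962, 0.272, -0.0], [0.272, -0.962, 0.001], [0.0, -0.001, -1.0]]
ft_force: [0.9, -0.5, -0.6]
grip_width: 0.085
grasp_force: 0.0
```

Call:
play_rows --angular '[[0,0,0],[0,0,0],[0,0,0],[0,0,0],[0,0,0],[0,0,0],[0,0,0],[0,0,0]]' --xyz '[[0.0275,-0.0205,0],[0.0275,-0.0205,0],[0.0275,-0.0205,0],[0.0275,-0.0205,0],[0.0275,-0.0205,0],[0.0275,-0.0205,0],[0.0185,-0.0136,0],[0.009,-0.0068,0]]' --fingers '[0.085,0.085,0.085,0.085,0.085,0.085,0.085,0.085]'

```text
time: 1.43
eef_pos: [0.4475, -0.265, 0.231]
ee_rot: [[0.961, 0.276, -0.0], [0.276, -0.961, 0.001], [0.0, -0.001, -1.0]]
ft_force: [-0.5, -0.1, 0.5]
grip_width: 0.0849
grasp_force: 0.0
```

Call:
play_rows --angular '[[0,0,0],[0,0,0],[0,0,0],[0,0,0]]' --xyz '[[0,0,0.02],[0,0,0.02],[0,0,0.01],[0,0,0]]' --fingers '[0.085,0.085,0.085,0.085]'

```text
time: 1.77
eef_pos: [0.4447, -0.2669, 0.1783]
ee_rot: [[0.962, 0.272, -0.004], [0.272, -0.962, 0.004], [-0.003, -0.005, -1.0]]
ft_force: [-0.8, 0.6, -0.3]
grip_width: 0.0848
grasp_force: 0.0
```

Run:
```python
from h import *
s=snap('side','s1'); save(s,'s1',(230,40,390,200),3.6); print(proj(s,[ctrl.sense()['eef_pos'],[.4473,-.266,.141]]),ctrl.sense()['eef_pos'])
```

```text
[[305.2006981  117.84143019]
 [303.26428715 133.451806  ]] [ 0.44548296 -0.26773691  0.18008085]
```

View pics/s1.png

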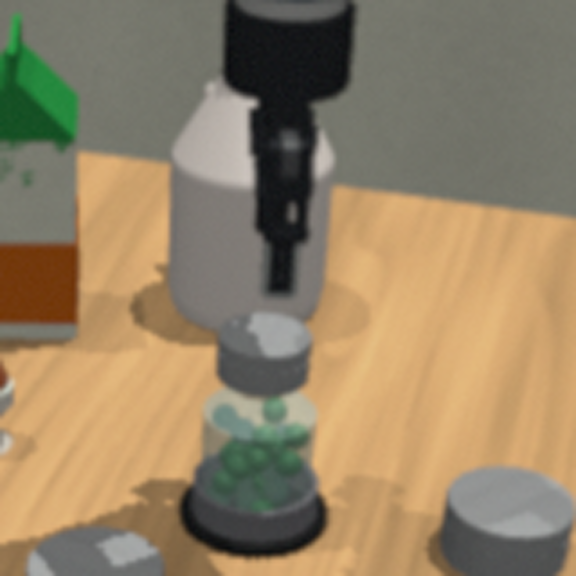

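The front finger tip is at crop pixel (280,293), above the lid at (264,335). I will work out the height of the finger end when the gripper is open.

Run:
```python
from h import *
s=load('s1'); e=ctrl.sense()['eef_pos']; y=ctrl.sense()['ee_rot'][:,1]
for r in (.0425,.05):
  for dz in(0,.007,.013,.02): 
    p=e-y*r; p[2]+=dz; print(r,dz,(proj(s,p)[0]-[230,40])*3.6)
print(ctrl.sense()['joint_positions'].round(1),e)
```

```text
0.0425 0 [274.35117483 311.46816033]
0.0425 0.007 [275.05362423 301.07078231]
0.0425 0.013 [275.66012603 292.09023158]
0.0425 0.02 [276.37289868 281.53213626]
0.05 0 [275.0165646  317.20046303]
0.05 0.007 [275.72619613 306.76455294]
0.05 0.013 [276.33892859 297.75026162]
0.05 0.02 [277.05905857 287.15195501]
[-43.5  -0.3 110.6  -0.   69.9  30.7] [ 0.44548296 -0.26773691  0.18008085]
```

Call:
play_rows --angular '[[0,0,0],[0,0,0],[0,0,0],[0,0,0]]' --xyz '[[0,0,0.01],[0,0,0.01],[0,0,0],[0,0,0]]' --fingers '[0.085,0.085,0.085,0.085]'

```text
time: 2.15
eef_pos: [0.4461, -0.2681, 0.1607]
ee_rot: [[0.962, 0.272, -0.001], [0.272, -0.962, 0.001], [-0.001, -0.001, -1.0]]
ft_force: [-0.5, 1.0, 0.5]
grip_width: 0.0851
grasp_force: 0.0
```

Call:
play_rows --angular '[[0,0,0],[0,0,0],[0,0,0],[0,0,0],[0,0,0],[0,0,0],[0,0,0],[0,0,0]]' --xyz '[[0.0017,-0.0017,0],[0,0,0.01],[0,0,0.01],[0,0,0.01],[0,0,0.01],[0,0,0.008],[0,0,0.0035],[0,0,0]]' --fingers '[0.085,0.085,0.085,0.085,0.085,0.085,0.085,0.085]'

```text
time: 2.82
eef_pos: [0.4469, -0.2655, 0.1083]
ee_rot: [[0.962, 0.272, -0.002], [0.272, -0.962, 0.002], [-0.001, -0.002, -1.0]]
ft_force: [0.9, 0.7, -0.3]
grip_width: 0.0851
grasp_force: 0.0
```

Call:
play_rows --angular '[[0,0,0],[0,0,0],[0,0,0],[0,0,0],[0,0,0],[0,0,0],[0,0,0],[0,0,0]]' --xyz '[[0,0,0],[0,0,0],[0,0,0],[0,0,0],[0,0,0],[0,0,0],[0,0,0],[0,0,0]]' --fingers '[0.08,0.075,0.07,0.066,0.064,0.062,0.06,0.055]'

```text
time: 3.48
eef_pos: [0.4478, -0.2665, 0.1106]
ee_rot: [[0.962, 0.272, 0.0], [0.272, -0.962, -0.001], [0.0, 0.001, -1.0]]
ft_force: [-2.2, -0.2, 4.9]
grip_width: 0.0592
grasp_force: 63.2
```

Run:
```python
from h import *
s=snap('side','s2'); t=snap('top','t2')
a=cv2.resize(s['frame'][80:170,260:350,::-1],None,fx=4.4,fy=4.4,interpolation=cv2.INTER_CUBIC)
b=cv2.resize(t['frame'][170:260,365:455,::-1],None,fx=4.4,fy=4.4,interpolation=cv2.INTER_CUBIC)
cv2.imwrite('pics/c2.png',np.hstack([a,b]))
z=ctrl.sense(); print({k:z[k] for k in('eef_pos','ft_force','moment','grasp_force','grip_width','joint_positions')})
e=z['eef_pos'];y=z['ee_rot'][:,1]
for h in(.112,.12,.133,.141): p=e-y*.0305;p[2]=h; print(h,(proj(s,p)[0]-[260,80])*4.4)
```

```text
{'eef_pos': array([ 0.4478407 , -0.26646654,  0.11048968]), 'ft_force': array([-1.29903147,  0.58410423,  5.02686898]), 'moment': array([-0.05096762,  0.23196999, -0.02700086]), 'grasp_force': 63.1664162571542, 'grip_width': 0.05921085316460728, 'joint_positions': array([-4.32241091e+01,  5.24638629e+00,  1.12919806e+02, -1.62631767e-02,
        6.17792822e+01,  3.09779595e+01])}
0.112 [189.24548692 311.93460613]
0.12 [190.12011837 298.57179933]
0.133 [191.5576794  276.59665203]
0.141 [192.45249639 262.91069538]
```

View pics/c2.png

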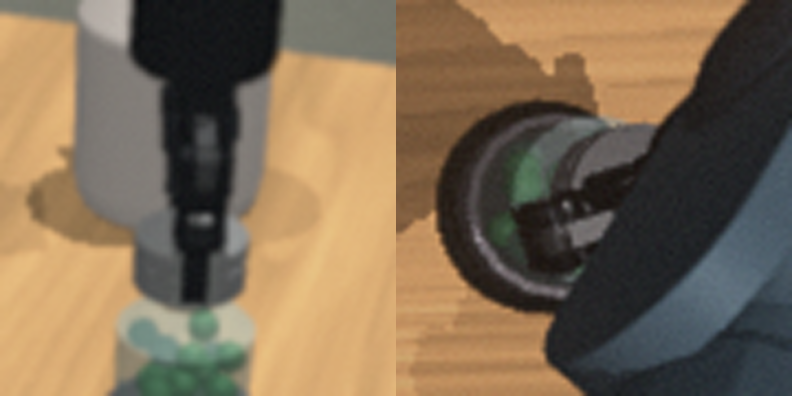

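The gripper is centred on the lid, with the front finger tip at (193,300) just above the lower edge. Now I start the first twist.

Call:
play_rows --angular '[[0,0,-0.05],[0,0,-0.1],[0,0,-0.1],[0,0,-0.1],[0,0,-0.1],[0,0,-0.1],[0,0,-0.1],[0,0,-0.1]]' --xyz '[[0,0,0],[0,0,0],[0,0,0],[0,0,0],[0,0,0],[0,0,0],[0,0,0],[0,0,0]]' --fingers '[0.05,0.05,0.05,0.05,0.05,0.05,0.05,0.05]'

```text
time: 4.25
eef_pos: [0.4482, -0.2666, 0.1106]
ee_rot: [[0.514, 0.858, 0.002], [0.858, -0.514, -0.001], [-0.0, 0.002, -1.0]]
ft_force: [0.4, 0.0, 4.5]
grip_width: 0.0591
grasp_force: 63.2
```

Call:
play_rows --angular '[[0,0,-0.1],[0,0,-0.1],[0,0,-0.1],[0,0,-0.06],[0,0,-0.025],[0,0,0],[0,0,0]]' --xyz '[[0,0,0],[0,0,0],[0,0,0],[0,0,0],[0,0,0],[0,0,0],[0,0,0]]' --fingers '[0.05,0.05,0.05,0.05,0.05,0.05,0.05]'

```text
time: 4.83
eef_pos: [0.4482, -0.2666, 0.1104]
ee_rot: [[0.161, 0.987, 0.002], [0.987, -0.161, -0.001], [-0.001, 0.002, -1.0]]
ft_force: [1.1, -1.1, 5.2]
grip_width: 0.0595
grasp_force: 63.3
```

Run:
```python
from h import *
z=ctrl.sense(); print({k:z[k] for k in('eef_pos','ft_force','moment','grasp_force','grip_width','joint_positions')}, np.degrees(np.arctan2(z['ee_rot'][1,0],z['ee_rot'][0,0])))
```

```text
{'eef_pos': array([ 0.44819723, -0.26660212,  0.11041246]), 'ft_force': array([ 1.08144568, -1.06976524,  5.17746654]), 'moment': array([-0.15032302, -0.22467628,  0.04289878]), 'grasp_force': 63.25188232585788, 'grip_width': 0.05950737216110115, 'joint_positions': array([-4.32196950e+01,  5.26274625e+00,  1.12911571e+02,  1.08977715e-02,
        6.17061715e+01, -3.39878485e+01])} 80.76294434020869
```

Call:
play_rows --angular '[[0,0,0],[0,0,0],[0,0,0],[0,0,0],[0,0,0],[0,0,0.05],[0,0,0.1],[0,0,0.1]]' --xyz '[[0,0,0],[0,0,0],[0,0,0],[0,0,0],[0,0,0],[0,0,0],[0,0,0],[0,0,0]]' --fingers '[0.07,0.08,0.085,0.085,0.085,0.085,0.085,0.085]'

```text
time: 5.5
eef_pos: [0.4474, -0.2659, 0.1095]
ee_rot: [[0.403, 0.915, -0.0], [0.915, -0.403, 0.0], [0.0, -0.001, -1.0]]
ft_force: [0.2, -0.9, 0.3]
grip_width: 0.0853
grasp_force: 0.0
```

Call:
play_rows --angular '[[0,0,0.11],[0,0,0.11],[0,0,0.11],[0,0,0.11],[0,0,0.11],[0,0,0.11],[0,0,0.11],[0,0,0.08]]' --xyz '[[0,0,0],[0,0,0],[0,0,0],[0,0,0],[0,0,0],[0,0,0],[0,0,0],[0,0,0]]' --fingers '[0.085,0.085,0.085,0.085,0.085,0.085,0.085,0.085]'

```text
time: 6.17
eef_pos: [0.4474, -0.2659, 0.1096]
ee_rot: [[0.954, 0.301, -0.0], [0.301, -0.954, 0.0], [-0.0, -0.001, -1.0]]
ft_force: [-0.0, 0.2, -0.5]
grip_width: 0.0847
grasp_force: 0.0
```

Call:
play_rows --angular '[[0,0,0.035],[0,0,0],[0,0,0]]' --xyz '[[0,0,0],[0,0,0],[0,0,0]]' --fingers '[0.085,0.085,0.085]'

```text
time: 6.42
eef_pos: [0.4475, -0.266, 0.1096]
ee_rot: [[0.962, 0.273, -0.0], [0.273, -0.962, 0.0], [-0.0, -0.0, -1.0]]
ft_force: [-0.8, 0.5, 0.2]
grip_width: 0.0849
grasp_force: 0.0
```

Call:
play_rows --angular '[[0,0,0],[0,0,0],[0,0,0],[0,0,0],[0,0,0],[0,0,0],[0,0,0],[0,0,0]]' --xyz '[[0,0,0],[0,0,0],[0,0,0],[0,0,0],[0,0,0],[0,0,0],[0,0,0],[0,0,0]]' --fingers '[0.08,0.075,0.07,0.066,0.064,0.062,0.06,0.055]'

```text
time: 7.08
eef_pos: [0.4478, -0.2665, 0.1105]
ee_rot: [[0.962, 0.272, 0.0], [0.272, -0.962, -0.001], [0.0, 0.001, -1.0]]
ft_force: [-1.9, -0.3, 4.0]
grip_width: 0.0593
grasp_force: 63.4
```

Run:
```python
from h import *
z=ctrl.sense(); print({k:z[k] for k in('eef_pos','ft_force','moment','grasp_force','grip_width','joint_positions')}, np.degrees(np.arctan2(z['ee_rot'][1,0],z['ee_rot'][0,0])))
```

```text
{'eef_pos': array([ 0.44778455, -0.26650832,  0.11045214]), 'ft_force': array([-1.8981448 , -0.32997892,  3.95665183]), 'moment': array([-0.05661529,  0.21990135, -0.03147081]), 'grasp_force': 63.40286972466856, 'grip_width': 0.059250406669766414, 'joint_positions': array([-4.32291314e+01,  5.25341132e+00,  1.12916777e+02, -2.24790894e-02,
        6.17866966e+01,  3.09723591e+01])} 15.809131255228179
```

Call:
play_rows --angular '[[0,0,-0.05],[0,0,-0.1],[0,0,-0.1],[0,0,-0.1],[0,0,-0.1],[0,0,-0.1],[0,0,-0.1],[0,0,-0.1]]' --xyz '[[0,0,0],[0,0,0],[0,0,0],[0,0,0],[0,0,0],[0,0,0],[0,0,0],[0,0,0]]' --fingers '[0.05,0.05,0.05,0.05,0.05,0.05,0.05,0.05]'

```text
time: 7.75
eef_pos: [0.4481, -0.2665, 0.1105]
ee_rot: [[0.514, 0.858, 0.001], [0.858, -0.514, -0.001], [-0.0, 0.002, -1.0]]
ft_force: [-0.7, -0.9, 3.4]
grip_width: 0.0597
grasp_force: 63.5
```

Call:
play_rows --angular '[[0,0,-0.1],[0,0,-0.1],[0,0,-0.1],[0,0,-0.06],[0,0,-0.025],[0,0,0],[0,0,0]]' --xyz '[[0,0,0],[0,0,0],[0,0,0],[0,0,0],[0,0,0],[0,0,0],[0,0,0]]' --fingers '[0.05,0.05,0.05,0.05,0.05,0.05,0.05]'

```text
time: 8.33
eef_pos: [0.4483, -0.2666, 0.1105]
ee_rot: [[0.16, 0.987, 0.002], [0.987, -0.16, -0.001], [-0.001, 0.002, -1.0]]
ft_force: [1.4, -1.3, 4.5]
grip_width: 0.0592
grasp_force: 63.7
```

Run:
```python
from h import *
z=ctrl.sense(); print({k:z[k] for k in('eef_pos','ft_force','moment','grasp_force','grip_width','joint_positions')}, np.degrees(np.arctan2(z['ee_rot'][1,0],z['ee_rot'][0,0])))
s=snap('side','s3'); save(s,'s3',(240,80,360,180),4)
```

```text
{'eef_pos': array([ 0.44827249, -0.26660161,  0.1105304 ]), 'ft_force': array([ 1.40657612, -1.31170782,  4.49500871]), 'moment': array([-0.16217263, -0.28813287, -0.02622722]), 'grasp_force': 63.67523645516485, 'grip_width': 0.059219114474335185, 'joint_positions': array([-4.32164661e+01,  5.25567012e+00,  1.12904863e+02,  1.68365460e-02,
        6.17123286e+01, -3.39885855e+01])} 80.76409868767703
```

View pics/s3.png

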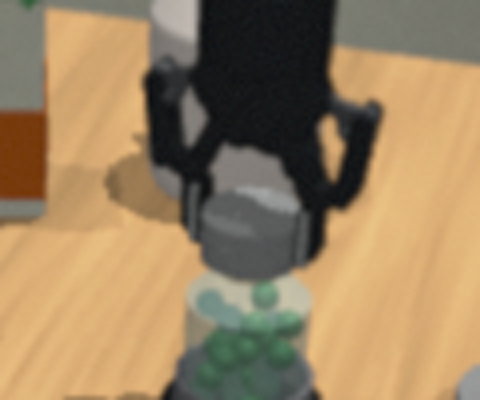

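The lid is held between both pads at (190..310, 235), with the neck and olives below it. I will lift slowly and watch the force.

Call:
play_rows --angular '[[0,0,0],[0,0,0],[0,0,0],[0,0,0]]' --xyz '[[0,0,-0.002],[0,0,-0.002],[0,0,-0.002],[0,0,-0.002]]' --fingers '[0.05,0.05,0.05,0.05]'

```text
time: 8.72
eef_pos: [0.4466, -0.2653, 0.1168]
ee_rot: [[0.159, 0.987, -0.002], [0.987, -0.159, 0.002], [0.001, -0.003, -1.0]]
ft_force: [1.4, -1.2, -1.9]
grip_width: 0.0593
grasp_force: 64.9
```

Call:
play_rows --angular '[[0,0,0],[0,0,0],[0,0,0],[0,0,0],[0,0,0],[0,0,0],[0,0,0],[0,0,0]]' --xyz '[[0,0,-0.003],[0,0,-0.004],[0,0,-0.005],[0,0,-0.006],[0,0,-0.006],[0,0,-0.006],[0,0,-0.004],[0,0,0]]' --fingers '[0.05,0.05,0.05,0.05,0.05,0.05,0.05,0.05]'

```text
time: 9.38
eef_pos: [0.4481, -0.2666, 0.1532]
ee_rot: [[0.159, 0.987, 0.002], [0.987, -0.159, -0.002], [-0.001, 0.002, -1.0]]
ft_force: [-0.1, -0.3, -0.5]
grip_width: 0.0591
grasp_force: 65.0
```

Run:
```python
from h import *
z=ctrl.sense(); print({k:z[k] for k in('eef_pos','ft_force','moment','grasp_force','grip_width')})
s=snap('side','s4'); save(s,'s4',(240,60,360,180),4)
```

```text
{'eef_pos': array([ 0.44814678, -0.26657664,  0.1532412 ]), 'ft_force': array([-0.05966289, -0.29513394, -0.54918459]), 'moment': array([-0.00712298, -0.04061057,  0.01123054]), 'grasp_force': 65.0058108754456, 'grip_width': 0.059149501425031205}
```

View pics/s4.png

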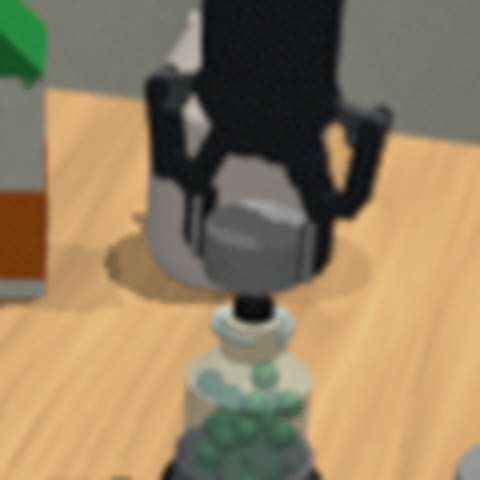

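The lid is off at (255,240) and clear of the neck at (252,330). A black part shows between them, so I will rise further before going across.

Call:
play_rows --angular '[[0,0,0],[0,0,0],[0,0,0],[0,0,0],[0,0,0],[0,0,0],[0,0,0],[0,0,0]]' --xyz '[[0,0,-0.006],[0,0,-0.01],[0,0,-0.012],[0,0,-0.012],[0,0,-0.008],[0,0,-0.004],[0.006,0,0],[0.014,0.001,0]]' --fingers '[0.05,0.05,0.05,0.05,0.05,0.05,0.05,0.05]'

```text
time: 10.1
eef_pos: [0.4517, -0.2468, 0.204]
ee_rot: [[0.161, 0.987, 0.0], [0.987, -0.161, -0.0], [-0.0, 0.0, -1.0]]
ft_force: [0.9, -0.4, -0.6]
grip_width: 0.0592
grasp_force: 65.0
```

Call:
play_rows --angular '[[0,0,0],[0,0,0],[0,0,0],[0,0,0],[0,0,0],[0,0,0],[0,0,0],[0,0,0]]' --xyz '[[0.02,0.001,0],[0.026,0.001,0],[0.028,0.001,0],[0.028,0.001,0],[0.028,0.001,0],[0.028,0.001,0],[0.028,0.001,0],[0.028,0.001,0]]' --fingers '[0.05,0.05,0.05,0.05,0.05,0.05,0.05,0.05]'

```text
time: 10.77
eef_pos: [0.4929, -0.0338, 0.2029]
ee_rot: [[0.159, 0.987, -0.002], [0.987, -0.159, 0.001], [0.001, -0.002, -1.0]]
ft_force: [0.2, -0.4, -1.5]
grip_width: 0.0594
grasp_force: 65.0
```

Call:
play_rows --angular '[[0,0,0],[0,0,0],[0,0,0],[0,0,0],[0,0,0],[0,0,0],[0,0,0],[0,0,0]]' --xyz '[[0.028,0.001,0],[0.028,0.001,0],[0.028,0.001,0],[0.028,0.001,0],[0.028,0.001,0],[0.028,0.001,0],[0.028,0.001,0],[0.028,0.001,0]]' --fingers '[0.05,0.05,0.05,0.05,0.05,0.05,0.05,0.05]'

```text
time: 11.43
eef_pos: [0.536, 0.1858, 0.2027]
ee_rot: [[0.158, 0.987, -0.002], [0.987, -0.158, 0.0], [-0.0, -0.002, -1.0]]
ft_force: [0.5, -0.5, -1.8]
grip_width: 0.0595
grasp_force: 65.0
```

Call:
play_rows --angular '[[0,0,0],[0,0,0],[0,0,0],[0,0,0],[0,0,0],[0,0,0]]' --xyz '[[0.026,0.001,0],[0.02,0.001,0],[0.014,0.001,0],[0.008,0,0],[0,0,0],[0,0,0]]' --fingers '[0.05,0.05,0.05,0.05,0.05,0.05]'

```text
time: 11.93
eef_pos: [0.5506, 0.2498, 0.2033]
ee_rot: [[0.159, 0.987, -0.001], [0.987, -0.159, -0.001], [-0.001, -0.001, -1.0]]
ft_force: [-0.6, 0.2, 0.5]
grip_width: 0.0593
grasp_force: 65.0
```

Call:
play_rows --angular '[[0,0,0],[0,0,0],[0,0,0],[0,0,0],[0,0,0],[0,0,0],[0,0,0],[0,0,0]]' --xyz '[[0.004,0.005,0.01],[0,0,0.018],[0,0,0.022],[0,0,0.022],[0,0,0.022],[0,0,0.022],[0,0,0.018],[0,0,0.012]]' --fingers '[0.05,0.05,0.05,0.05,0.05,0.05,0.05,0.05]'

```text
time: 12.6
eef_pos: [0.5554, 0.2518, 0.0548]
ee_rot: [[0.161, 0.987, -0.004], [0.987, -0.161, -0.001], [-0.002, -0.003, -1.0]]
ft_force: [-0.1, -0.9, -1.1]
grip_width: 0.0594
grasp_force: 65.0
```

Call:
play_rows --angular '[[0,0,0],[0,0,0],[0,0,0],[0,0,0],[0,0,0]]' --xyz '[[0,0,0.01],[0,0,0.009],[0,0,0.006],[0,0,0],[0,0,0]]' --fingers '[0.05,0.05,0.05,0.05,0.05]'

```text
time: 13.02
eef_pos: [0.557, 0.2532, 0.0331]
ee_rot: [[0.159, 0.987, 0.001], [0.987, -0.159, 0.0], [0.0, 0.001, -1.0]]
ft_force: [0.1, 0.7, -0.7]
grip_width: 0.0591
grasp_force: 65.0
```

Run:
```python
from h import *
z=ctrl.sense(); print({k:z[k] for k in('eef_pos','ft_force','moment','grasp_force','grip_width')})
s=snap('side','s5'); save(s,'s5',(110,240,260,370),4)
```

```text
{'eef_pos': array([0.55702749, 0.25320203, 0.03309269]), 'ft_force': array([ 0.14652033,  0.71924067, -0.68885199]), 'moment': array([ 0.02797718, -0.07920662, -0.00330614]), 'grasp_force': 65.01558931544423, 'grip_width': 0.059080093955226815}
```

View pics/s5.png

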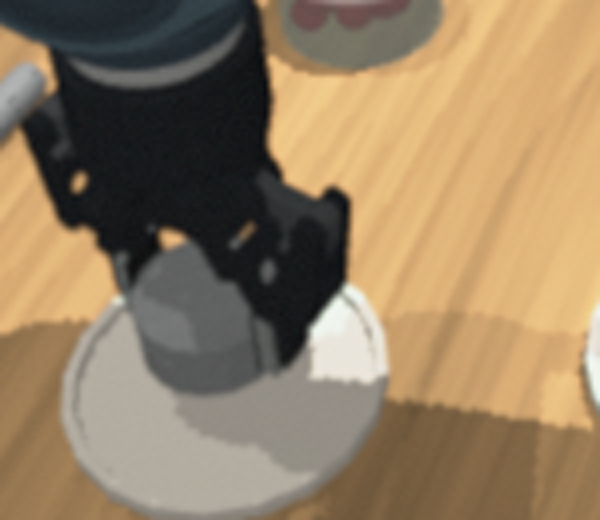

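The lid hangs at (200,330), over the saucer whose centre is at about (225,400). I will lower it in small steps until it touches.

Call:
play_rows --angular '[[0,0,0],[0,0,0],[0,0,0],[0,0,0],[0,0,0],[0,0,0],[0,0,0],[0,0,0]]' --xyz '[[0,0,0.005],[0,0,0.006],[0,0,0.005],[0,0,0.003],[0,0,0.002],[0,0,0.002],[0,0,0],[0,0,0]]' --fingers '[0.05,0.05,0.05,0.05,0.05,0.05,0.05,0.05]'

```text
time: 13.73
eef_pos: [0.5567, 0.2532, 0.0098]
ee_rot: [[0.159, 0.987, -0.0], [0.987, -0.159, 0.0], [-0.0, -0.0, -1.0]]
ft_force: [0.5, -0.1, -0.2]
grip_width: 0.0593
grasp_force: 65.0
```

Call:
play_rows --angular '[[0,0,0],[0,0,0],[0,0,0],[0,0,0]]' --xyz '[[0,0,0.001],[0,0,0.001],[0,0,0],[0,0,0]]' --fingers '[0.05,0.05,0.05,0.05]'

```text
time: 14.07
eef_pos: [0.5567, 0.2531, 0.0078]
ee_rot: [[0.159, 0.987, -0.0], [0.987, -0.159, 0.0], [-0.0, -0.0, -1.0]]
ft_force: [0.7, -0.2, -1.3]
grip_width: 0.0592
grasp_force: 65.0
```

Call:
play_rows --angular '[[0,0,0],[0,0,0],[0,0,0]]' --xyz '[[0,0,0.001],[0,0,0],[0,0,0]]' --fingers '[0.05,0.05,0.05]'

```text
time: 14.32
eef_pos: [0.5566, 0.2532, 0.0067]
ee_rot: [[0.159, 0.987, -0.0], [0.987, -0.159, -0.0], [-0.0, -0.0, -1.0]]
ft_force: [-0.4, -0.7, -1.3]
grip_width: 0.0596
grasp_force: 65.0
```

Call:
play_rows --angular '[[0,0,0],[0,0,0],[0,0,0]]' --xyz '[[0,0,0.0008],[0,0,0],[0,0,0]]' --fingers '[0.05,0.05,0.05]'

```text
time: 14.57
eef_pos: [0.5568, 0.2532, 0.0061]
ee_rot: [[0.159, 0.987, 0.0], [0.987, -0.159, 0.0], [0.0, 0.0, -1.0]]
ft_force: [0.5, 0.5, -0.1]
grip_width: 0.0592
grasp_force: 65.1
```

Call:
play_rows --angular '[[0,0,0],[0,0,0],[0,0,0]]' --xyz '[[0,0,0.0006],[0,0,0],[0,0,0]]' --fingers '[0.05,0.05,0.05]'

```text
time: 14.82
eef_pos: [0.5569, 0.2532, 0.0061]
ee_rot: [[0.159, 0.987, 0.0], [0.987, -0.159, -0.0], [-0.0, 0.0, -1.0]]
ft_force: [-3.4, -1.0, 5.5]
grip_width: 0.0596
grasp_force: 65.7
```

Contact is confirmed at 5.5 N, with z no longer changing. I will release slowly, then retreat.

Call:
play_rows --angular '[[0,0,0],[0,0,0],[0,0,0],[0,0,0],[0,0,0],[0,0,0],[0,0,0],[0,0,0]]' --xyz '[[0,0,0],[0,0,0],[0,0,0],[0,0,0],[0,0,0],[0,0,0],[0,0,0],[0,0,0]]' --fingers '[0.061,0.063,0.066,0.07,0.075,0.078,0.078,0.078]'

```text
time: 15.48
eef_pos: [0.5567, 0.2532, 0.0053]
ee_rot: [[0.159, 0.987, -0.0], [0.987, -0.159, 0.0], [0.0, -0.0, -1.0]]
ft_force: [0.5, 0.4, 1.2]
grip_width: 0.0781
grasp_force: 0.0
```

Call:
play_rows --angular '[[0,0,0],[0,0,0],[0,0,0],[0,0,0],[0,0,0],[0,0,0],[0,0,0],[0,0,0]]' --xyz '[[0,0,-0.004],[0,0,-0.006],[0,0,-0.01],[0,0,-0.015],[0,0,-0.025],[0,0,-0.03],[0,0,-0.03],[0,0,-0.02]]' --fingers '[0.078,0.078,0.078,0.078,0.078,0.078,0.078,0.078]'

```text
time: 16.15
eef_pos: [0.5581, 0.2536, 0.15]
ee_rot: [[0.159, 0.987, 0.005], [0.987, -0.159, 0.001], [0.002, 0.005, -1.0]]
ft_force: [1.0, -0.0, 0.1]
grip_width: 0.078
grasp_force: 0.0
```

Call:
play_rows --angular '[[0,0,0],[0,0,0],[0,0,0],[0,0,0],[0,0,0],[0,0,0]]' --xyz '[[-0.01,0,-0.01],[-0.02,0,-0.01],[-0.02,0,0],[-0.01,0,0],[0,0,0],[0,0,0]]' --fingers '[0.078,0.078,0.078,0.078,0.078,0.078]'

```text
time: 16.65
eef_pos: [0.5467, 0.1935, 0.1648]
ee_rot: [[0.161, 0.987, -0.001], [0.987, -0.161, 0.0], [-0.0, -0.001, -1.0]]
ft_force: [0.4, -0.4, 0.4]
grip_width: 0.0782
grasp_force: 0.0
```

Run:
```python
from h import *
s=snap('side','s6'); save(s,'s6',s=1.4)
```

```text
(no output)
```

View pics/s6.png

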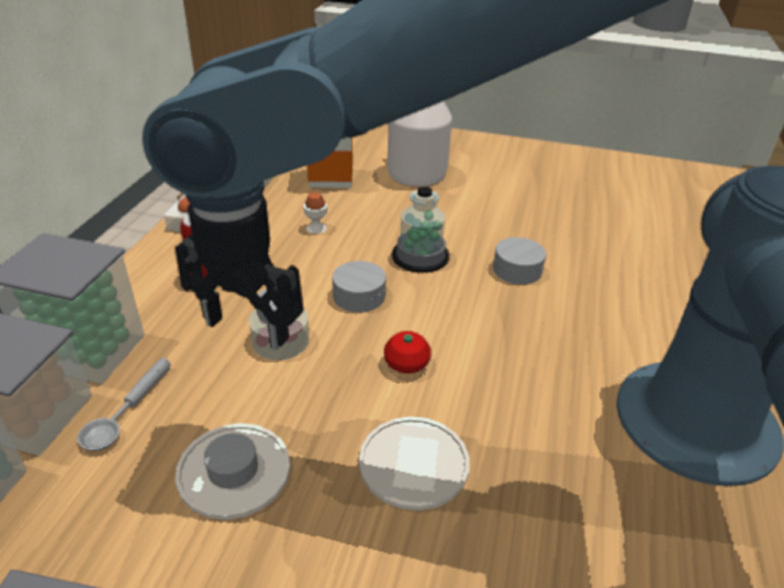

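The lid sits flat in the left saucer at (231,460), the jar is open at (424,195), the squat jar hasn't moved, and the gripper is clear of everything.

```bash
python3 -c "
from cell import workorder; print(workorder.close_job())"
```

```text
the job is handed in; nothing more can be done
None
```

The jar is open: I unscrewed its lid in two 65° twists, set it top side up in the leftmost saucer and let go, then handed the job in at about 17 s with the squat jar not moved.

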